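# Push a strip rack up the feeder ramp and seat it behind the lip

## Robot

A 7-joint arm with a two-finger parallel gripper is mounted at the origin on the work surface; the furniture and walls round the work are solid. World frame = base frame: x ahead of the robot, y to its left, z up, the work surface at z = 0. Lengths are in m, angles in rad, forces in N, time in s.
With the tool pointing down it reaches from about 0.4 to 0.85 m from the base axis. Payload 4.5 kg.
Tool frame: the origin (TCP) lies on the centre line of the jaws, within the pads' length; the fingertips stand r.tip_extent ahead of it and the grasp point (between the pads) is the TCP (r.tip_extent is the distance from the TCP to the fingertips, in m); z points along the fingers, y is the line along which they close (so a half turn about z gives the same grasp; the last joint's range is limited). The gripper opens to 88 mm and grips with 3 to 60 N. Pads are 18 mm wide; open, the fingers measure 123 mm over their backs; the gripper's body (75 mm by 187 mm) begins 45 mm behind the grasp point.
Start: joints at [1.169, 0.689, -0.195, 1.565, 0.157, 0.902, -0.215], TCP at [0.264, -0.567, 0.258] pointing down, gripper open.
Joint ranges: [-3.01, 3.01], [-0.46, 2.08], [-1.47, 1.51], [0.13, 2.56], [-1, 4.14], [0.04, 2.09], [-2.66, 2.66]. Speed limits (rad/s): [2.57, 2.57, 3.14, 3.14, 3.14, 3.14, 3.14].

## Interface

Orientations are given as a unit quaternion [x, y, z, w].
In Python, from plant import sensors, vision, finish_job, r gives the robot as it stands. The module is installed in compiled form; this text tells all that it offers.
- The arm moves only by the tool step_arm, never from a script. Its argument "steps" is a list of rows, each a list of 2 entries, a list of its own where there are three numbers: the shift along the tool's x, y, z in cm, then the turn, a rotation vector about the tool's x, y, z in degrees. A call has 1 to 12 rows; each row shifts and turns the commanded pose from where the row before left it, along the tool's axes as they then stand; what a row does not reach is not made up. A row lasts 1/8 s, in which the tool goes at most 62.5 mm and 10.7 degrees, less where a joint would pass 70% of its speed; a pose out of reach is approached as far as the arm can. A call with a gripper value outside its range is refused whole. "claw" is the opening, from -1 (shut) to 1 (fully open), set as the call begins (left out, the last holds). The fingers move at their own pace and stop on an object; "grip_force" is the grip in N (left out, the last holds). Time passes only in rows, so rows that do not move let the fingers close. It gives the time, the measured TCP pose, the force, the opening and the grip force at its end, in the units of the state.
- sensors.get_state(): the state, without advancing time (a new reading comes with each control period).
- vision.snapshot(name): name is "scene" or "side" or "wrist"; returns a dict with "img" (480x640x3 uint8, red, green, blue), "fx", "fy", "cx", "cy" (pixels), "position" and "rotation" of the camera in the world. Camera axes: x right, y down, z forward; pixel columns grow to the right and rows downward; lengths in m; the calibration is good to about 2 mm. A picture is of the moment at which its call begins. There is no depth.
- finish_job(): hands the job in; it is judged then, once.
The state is a dict: "clock": time; "q": joint angles; "qd": joint speeds; "joint_torque": joint torques, N m; "tool_pos": TCP position; "eef_rot": TCP orientation; "contact_force": force on the tool from outside, world axes, zero at the start; "moment": the same for the moment, N m; "opening": opening from 0.0 (shut) to 1.0 (fully open); "finger_force": force on a finger pad.
Only numpy, scipy, OpenCV 4.12 (cv2) and the standard library are available. Lean on these libraries where they do the work, as an engineer would, in place of code of your own. Each camera call takes 0.05 s, during which the arm holds its last target. There are 200 camera calls.

## Task

Push the small white strip rack square into the mouth of the feeder dock and on up its ramp, without lifting it over, until it meets the rubber bumper at the top and its trailing edge drops behind the orange lip, so that it lies flat in the pocket and cannot slide back. Push gently, feel for the bumper rather than ramming it, leave the wash bottle where it stands, and finish with the robot's hand clear.

Things in the scene. Friction and masses are not known exactly. Their poses are not given: they have to be found in the camera images.
- strip_rack: small white rack full of pale strips, 52 x 90 x 34 mm (solid foot 50 x 88 mm), 0.2 to 0.35 kg, loose in front of the dock's mouth. Origin: centre of its underside; x across its short side (this goes along the ramp; at the start x points up the ramp within 0.22 rad), y along its long side, z up.
- dock: fixed feeder dock: slippery white ramp (friction 0.2; a rack let go on the slope slides back) between aluminium rails. Origin: on the bench, mid-way across the ramp's toe; x points level uphill (to the robot's left and away), y across, z up. Slope 0.30 rad from toe to lip. Rails 98 mm apart, 14 mm above the slope, 40 mm above the bench beside the pocket; fingers fit between them. End bracket at x = 182 mm.
- mouth (a point): middle of the dock's mouth on the bench, 46 mm before the dock's origin (x = -46 mm); there the rails' flared ends are 131 mm apart, 18 mm high; they narrow evenly to 96 mm at the toe. A fixed pipette stand, 0.28 m high, rises on the bench's far right: keep the gripper's body clear of world x > 0.50 wherever y is between -0.29 and -0.05.
- lip (a point): middle of the orange lip's front top edge (x = 84 mm, height 26 mm in the dock's frame) as drawn. But ramp, lip, pocket and bumper are one insert, clamped up to 12 mm nearer or farther along x than drawn: not measured, find it by feel. The lip is 5 mm long, then a step 7 mm down to the level pocket. The rack drops in by its weight once its trailing edge is past the lip and the push is eased off.
- bumper (a point): middle of the foot of the black rubber bumper's face as drawn, at the pocket's far end (x = 143 mm, pocket floor height 19 mm); the pocket is 53.5 mm long from lip to bumper; shifts with the lip. The bumper is 16 mm high and sprung: starts at 2 N, then 2 N per mm, 6 mm of travel, then hard. Pushing the rack freely takes 1 to 5 N; more before the bumper means it is crooked and jams in the rails.
- wash_bottle: small white plastic bottle with a red band, 43 mm wide, 128 mm high, standing on the bench to the right of the dock; a bystander. Origin: centre of its underside.

How it is judged:
On the way:
1. the rack slides, tilted, up the ramp between the guide rails (angle between strip_rack's own z axis and vertical above 0.15 rad and x of strip_rack in the frame of dock above 0.015 m and contact force between strip_rack and dock above 0.5 N), for 0.2 s.
At the end, for the whole second after the job is handed in: The rack lies in the pocket behind the lip: level within 0.04 rad, square to the dock within 0.1 rad, underside 16 to 22.5 mm above the bench, its centre 100 to 134 mm along the dock's x from its origin, at rest (under 10 mm/s) (angle between strip_rack's own z axis and vertical below 0.04 rad and angle between the x axis of strip_rack and the x axis of dock, either way round below 0.1 rad and z of strip_rack in the frame of dock between 0.016 and 0.0225 m and x of strip_rack in the frame of dock between 0.1 and 0.134 m and linear speed of strip_rack below 0.01 m/s); the robot touches nothing.
It fails at once if the robot presses on the rack with more than 20 N (contact force between strip_rack and the arm above 20 N or contact force between strip_rack and the fingers above 20 N).
It fails at once if the rack is lifted more than 45 mm off the bench (carried over instead of pushed) (z of strip_rack in the frame of dock above 0.045 m).
It fails at once if the rack is tipped by more than 40 degrees (angle between strip_rack's own z axis and vertical above 0.7 rad).
It fails at once if the wash bottle is moved by more than 30 mm (distance of wash_bottle from where it was at the start of the episode above 0.03 m).
It also fails if it takes over 67 s, if anything falls off the work surface, if the arm or the gripper's body presses on something with over 40 N, if the wrist force passes 120 N, or if a joint passes its speed limit or range.

## Working session

There is one attempt and no reset: what is moved stays moved. The work goes in short steps, Python scripts to look and compute and a tool call to move; the robot and the scene stay as the last step left them, time stands still between calls to the robot, and variables do not carry over. Pictures are saved under pics/ and viewed, at most 10 in all, crops included, and the job is handed in when it is done.

Besides the shell and the picture viewer there is one more tool, called after "Request:" as name(argument=value, ...) on one line, values as JSON. step_arm: Moves the arm, as the interface text tells. Its arguments: {"type":"object","properties":{"steps":{"type":"array"},"claw":{"type":"number"},"grip_force":{"type":"number"}},"required":["steps"]}

```bash
mkdir -p pics; cat > h.py <<'E'
from plant import sensors, vision, finish_job, r
import numpy as np, cv2
from scipy.spatial.transform import Rotation as R
def snap(n,f):
    s=vision.snapshot(n); cv2.imwrite('pics/'+f,s['img'][:,:,::-1]); return s
def Rm(s):
    a=np.array(s['rotation'],float); return a if a.shape==(3,3) else R.from_quat(a).as_matrix()
def back(s,u,v,z):
    d=Rm(s)@np.array([(u-s['cx'])/s['fx'],(v-s['cy'])/s['fy'],1]); p=np.array(s['position']); return p+d*(z-p[2])/d[2]
def proj(s,P):
    c=(np.atleast_2d(P)-np.array(s['position']))@Rm(s); return np.c_[c[:,0]/c[:,2]*s['fx']+s['cx'],c[:,1]/c[:,2]*s['fy']+s['cy']]
E
python3 - <<'E'
from h import *
import pickle
d={}
for n in ['scene','side']:
    s=snap(n,n+'0.png'); d[n]={k:s[k] for k in s if k!='img'}; print(d[n])
pickle.dump(d,open('cam.pkl','wb'))
t=sensors.get_state();print({k:np.round(t[k],3) for k in t},r.tip_extent)
E
```

```text
{'fx': 531.9662224652037, 'fy': 531.9662224652037, 'cx': 314.7609681247594, 'cy': 231.22160114267334, 'position': array([0.08905642, 0.44999906, 0.6577867 ]), 'rotation': array([-0.27589984,  0.8761468 , -0.37422087,  0.12729809])}
{'fx': 603.3359916353575, 'fy': 603.3359916353575, 'cx': 320.1129009794505, 'cy': 249.38148642801656, 'position': array([0.02599366, 0.68195811, 0.71127391]), 'rotation': array([-0.22712202,  0.86239455, -0.43548238,  0.12266344])}
{'clock': np.float64(0.1), 'q': array([ 1.169,  0.69 , -0.195,  1.566,  0.157,  0.903, -0.215]), 'qd': array([-0.   , -0.001, -0.002,  0.   ,  0.   , -0.   , -0.001]), 'joint_torque': array([-2.0000e-03, -5.2849e+01, -1.2720e+00, -1.5384e+01, -5.3000e-02,
        2.0000e-03, -0.0000e+00]), 'tool_pos': array([ 0.264, -0.566,  0.257]), 'eef_rot': array([ 0.976,  0.216, -0.   , -0.001]), 'contact_force': array([-0.467, -0.995, -0.897]), 'moment': array([-0.018, -0.018,  0.013]), 'finger_force': np.float64(0.0), 'opening': np.float64(1.0)} 0.019
```

View pics/scene0.png

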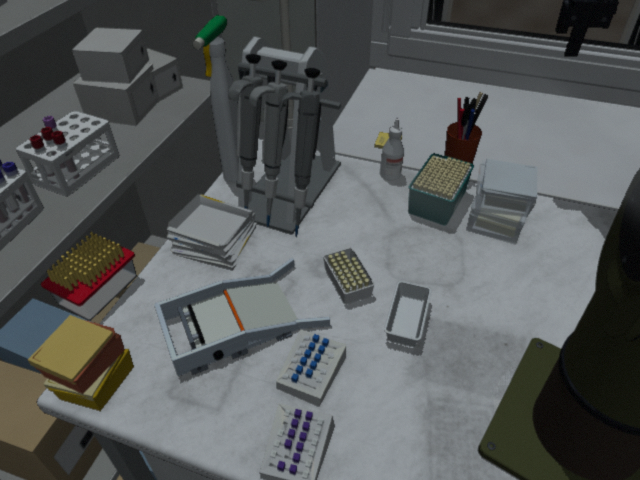

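View pics/side0.png

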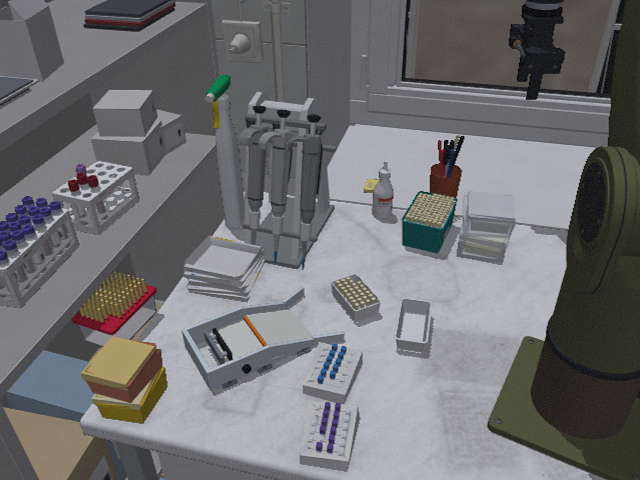

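The scene picture shows the dock with its orange lip near (233,310), the flared mouth ends near (294,265) and (329,322), the rack at about (348,276) and the wash bottle at (393,160). I'll enlarge the dock and rack in both views.

```bash
python3 - <<'E'
import cv2,numpy as np
a=cv2.imread('pics/scene0.png')[230:380,145:385]; b=cv2.imread('pics/side0.png')[265:395,175:389]
cv2.imwrite('pics/c0.png',cv2.resize(a,None,fx=3.33,fy=3.33,interpolation=cv2.INTER_CUBIC)[:,:800])
E
```

```text
(no output)
```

View pics/c0.png

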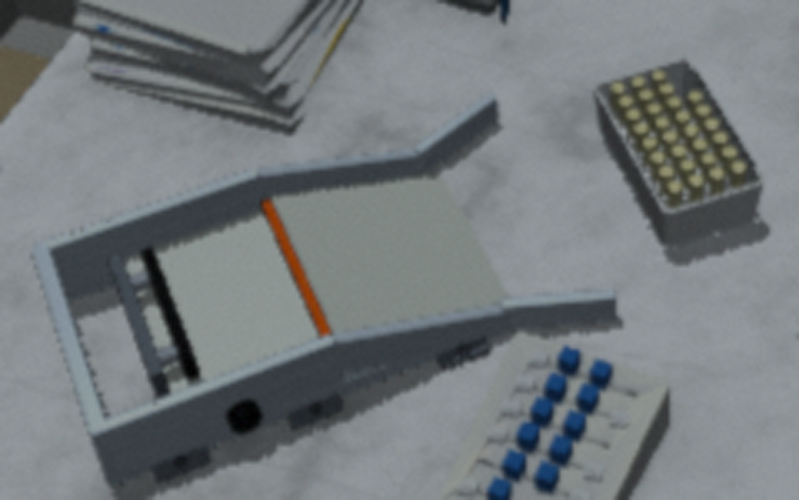

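Crop (scale 3.33, offset (145,230)): rail flare ends at (495,98) and (615,293), toe kinks at (418,152) and (503,303), lip ends at (267,203) and (328,332). Rack top corners are at (597,90), (686,62), (760,186) and (665,215).

```bash
cat > fit.py <<'E'
from h import *
import pickle
from scipy.optimize import least_squares
s=pickle.load(open('cam.pkl','rb'))['scene']
f=lambda L: np.array(L)/3.33+[145,230]
def fit(obj,px,g):
    obj=np.array(obj,float)
    def res(p):
        c,sn=np.cos(p[2]),np.sin(p[2])
        W=np.c_[p[0]+c*obj[:,0]-sn*obj[:,1],p[1]+sn*obj[:,0]+c*obj[:,1],obj[:,2]]
        return (proj(s,W)-px).ravel()
    o=least_squares(res,g,loss='soft_l1'); return o.x,res(o.x).reshape(-1,2).round(1)
top=f([[495,98],[615,293],[418,152],[503,303],[40,245],[105,432]])
for q in top: print(back(s,*q,.018).round(3))
print('lip',[back(s,*q,.026).round(4) for q in f([[267,203],[328,332]])])
rk=f([[597,90],[686,62],[760,186],[665,215]])
rkw=np.array([back(s,*q,.034) for q in rk]);print('rack',rkw.round(4),rkw.mean(0))
print([np.linalg.norm(rkw[i]-rkw[i-1]).round(4) for i in range(4)])
print('bottle',back(s,392,178,0))
m=(back(s,*top[0],.018)+back(s,*top[1],.018))/2
k=(back(s,*f([40,245]),.04)+back(s,*f([105,432]),.04))/2
yaw=np.arctan2(*(k-m)[1::-1]);print(m,k,yaw)
v=back(s,*top[0],.018)-m; sg=np.sign(np.cos(yaw)*v[1]-np.sin(yaw)*v[0])
p,e=fit([[-46,sg*66.5,18],[-46,-sg*66.5,18],[0,sg*50,18],[0,-sg*50,18],[185,sg*51,40],[185,-sg*51,40]]*np.array([.001]*3),top,[*m[:2],yaw]);print('dock',p,e,sg)
c,sn=np.cos(p[2]),np.sin(p[2]);A=np.array([[c,sn],[-sn,c]])
loc=lambda w:(A@(np.array(w)[:2]-p[:2])).round(4)
print('lip loc',[loc(back(s,*q,.026)) for q in f([[267,203],[328,332]])])
print('rack loc',[loc(w) for w in rkw],loc(rkw.mean(0)))
E
python3 fit.py
```

```text
[ 0.478 -0.02   0.018]
[0.361 0.046 0.018]
[0.487 0.03  0.018]
[0.399 0.079 0.018]
[0.596 0.174 0.018]
[0.497 0.228 0.018]
lip [array([0.5205, 0.1002, 0.026 ]), array([0.4489, 0.1395, 0.026 ])]
rack [[ 0.4308 -0.0403  0.034 ]
 [ 0.4054 -0.081   0.034 ]
 [ 0.3341 -0.0324  0.034 ]
 [ 0.3607  0.0069  0.034 ]] [ 0.38276549 -0.0367166   0.034     ]
[np.float64(0.0845), np.float64(0.0479), np.float64(0.0863), np.float64(0.0475)]
bottle [ 0.46203427 -0.32398783  0.        ]
[0.41990946 0.01320628 0.018     ] [0.53062159 0.2096906  0.04      ] 1.0576737410752677
dock [0.44226795 0.05278951 1.05717837] [[ 0.5  0.1]
 [ 0.1 -0.4]
 [ 1.5 -0.3]
 [ 1.1 -0.5]
 [-2.3  2.4]
 [-4.8 -0.3]] -1.0
lip loc [array([ 0.0797, -0.0449]), array([0.0788, 0.0368])]
rack loc [array([-0.0867, -0.0358]), array([-0.1346, -0.0336]), array([-0.1274,  0.0523]), array([-0.0801,  0.0485])] [-0.1072  0.0078]
```

Request:
step_arm(steps=[[[2.8,-4.0,0],[0,0,0]],[[2.8,-4.0,0],[0,0,0]],[[2.8,-4.0,0],[0,0,0]],[[2.8,-4.0,0],[0,0,0]],[[2.8,-4.0,0],[0,0,0]],[[2.8,-4.0,0],[0,0,0]],[[2.8,-4.0,0],[0,0,0]],[[2.8,-4.0,0],[0,0,0]],[[2.8,-4.0,0],[0,0,0]],[[2.8,-4.0,0],[0,0,0]],[[0,0,0],[0,0,-9]],[[0,0,0],[0,0,-9]]], claw=-0.1)

```text
clock: 1.6
tool_pos: [0.3489, -0.0846, 0.2577]
eef_rot: [0.929, 0.37, -0.0, -0.0]
contact_force: [-0.6, -0.1, -0.8]
opening: 0.453
finger_force: 0.0
```

Request:
step_arm(steps=[[[0,0,0],[0,0,-9]],[[0,0,0],[0,0,-8.6]],[[0,0,2],[0,0,0]],[[0,0,2],[0,0,0]],[[0,0,2],[0,0,0]],[[0,0,2],[0,0,0]],[[0,0,0],[0,0,0]]])

```text
clock: 2.48
tool_pos: [0.3481, -0.0856, 0.1769]
eef_rot: [0.863, 0.505, -0.001, -0.001]
contact_force: [0.1, -0.0, 0.8]
opening: 0.449
finger_force: 0.0
```

```bash
cat > st.py <<'E'
from h import *
p=np.array([0.4423,0.0528]);yaw=1.057
c,sn=np.cos(yaw),np.sin(yaw);A=np.array([[c,sn],[-sn,c]])
D=np.array([[c,sn,0],[-sn,c,0],[0,0,1]])
t=sensors.get_state();M=R.from_quat(t['eef_rot']).as_matrix()
tip=np.array(t['tool_pos'])+M[:,2]*r.tip_extent
print('t',t['clock'].round(2),'tcp',np.round(t['tool_pos'],4),'open',t['opening'].round(2))
print('tip dock',(A@(tip[:2]-p)).round(4),'z',tip[2].round(4),'F dock',(D@t['contact_force']).round(2),'ff',t['finger_force'].round(2))
print('axes in dock\n',(D@M).round(3)); print('q',np.round(t['q'],2))
E
python3 st.py; python3 -c "
from h import *
import pickle
for n in ['scene','wrist']: s=snap(n,n+'1.png');pickle.dump({k:s[k] for k in s if k!='img'},open(n+'1.pkl','wb'))
"
```

```text
Traceback (most recent call last):
  File "st.py", line 7, in <module>
    print('t',t['clock'].round(2),'tcp',np.round(t['tool_pos'],4),'open',t['opening'].round(2))
              ^^^^^^^^^^^^^^^^
AttributeError: 'float' object has no attribute 'round'
```

```bash
sed -i "s/t\['\(clock\|opening\|finger_force\)'\].round(2)/np.round(t['\1'],2)/g" st.py; python3 st.py; python3 -c "
from h import *
import pickle
print(pickle.load(open('wrist1.pkl','rb')))"
```

```text
t 2.58 tcp [ 0.3489 -0.0857  0.1779] open 0.45
tip dock [-0.1666  0.0133] z 0.1589 F dock [ 0.05  0.05 -0.03] ff 0.0
axes in dock
 [[ 1.  0. -0.]
 [ 0. -1.  0.]
 [-0. -0. -1.]]
q [ 0.21  0.56 -0.16  2.41  0.43  0.2  -0.85]
{'fx': 375.08291741296625, 'fy': 375.08291741296625, 'cx': 316.7674484360241, 'cy': 241.64891000965864, 'position': array([ 0.38981228, -0.01223871,  0.3041109 ]), 'rotation': array([ 0.95433574, -0.2502309 , -0.0417179 ,  0.15775744])}
```

View pics/wrist1.png

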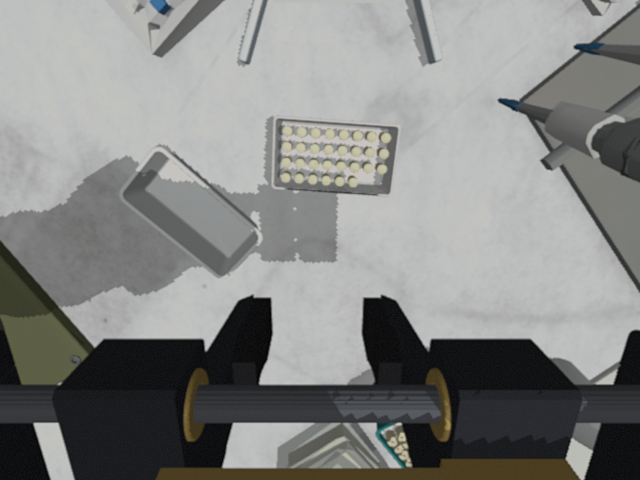

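The wrist view shows the rack top corners at (276,116), (399,126), (391,193) and (272,186), the dock rail ends at (244,62) and (432,60), and an empty tray at left whose nearest corners are (257,240) and (222,274).

```bash
python3 - <<'E'
from h import *
import pickle
s=pickle.load(open('wrist1.pkl','rb'))
p=np.array([0.4423,0.0528]);yaw=1.057
c,sn=np.cos(yaw),np.sin(yaw);A=np.array([[c,sn],[-sn,c]])
L=lambda u,v,z:(A@(back(s,u,v,z)[:2]-p)).round(4)
k=np.array([L(*q,.034) for q in [(276,116),(399,126),(391,193),(272,186)]]);print(k,k.mean(0))
for a,b in [(0,1),(3,2)]: print(np.degrees(np.arctan2(*(k[a]-k[b])))*-1)
print('flare',L(240,64,.018),L(436,61,.018))
for q in [(257,240),(222,274),(122,194),(160,148)]: print('tray',L(*q,.03))
E
```

```text
[[-0.0837  0.0418]
 [-0.0902 -0.0427]
 [-0.1368 -0.0402]
 [-0.1318  0.0463]] [-0.110625  0.0013  ]
-4.398705354995537
-3.3082135338720384
flare [-0.0496  0.0672] [-0.0476 -0.0686]
tray [-0.1744  0.0599]
tray [-0.2029  0.0892]
tray [-0.1386  0.1581]
tray [-0.1054  0.1255]
```

Request:
step_arm(steps=[[[-0.3,1.0,2.0],[0,0,0]],[[0,0,2.5],[0,0,0]],[[0,0,2.5],[0,0,0]],[[0,0,2.5],[0,0,0]],[[0,0,2.5],[0,0,0]],[[0,0,1.0],[0,4.2,0]],[[0,0,0],[0,4,0]],[[0,0,0],[0,4,0]],[[0,0,0],[0,5,0]],[[0,0,0],[0,0,0]],[[0,0,0],[0,0,0]]])

```text
clock: 3.95
tool_pos: [0.3407, -0.0953, 0.1013]
eef_rot: [0.857, 0.499, 0.094, -0.084]
contact_force: [0.5, 0.8, -0.9]
opening: 0.45
finger_force: 0.0
```

```bash
python3 st.py
```

```text
t 3.95 tcp [ 0.3407 -0.0953  0.1013] open 0.45
tip dock [-0.1743  0.0166] z 0.0829 F dock [ 0.98 -0.05 -0.92] ff 0.0
axes in dock
 [[ 0.97   0.005  0.245]
 [-0.008 -0.999  0.051]
 [ 0.244 -0.051 -0.968]]
q [ 0.72  0.84 -0.6   2.46  1.93  0.2  -2.17]
```

Request:
step_arm(steps=[[[-0.09,0.21,0.9],[0,0,0]],[[-0.09,0.21,0.9],[0,0,0]],[[-0.09,0.21,0.9],[0,0,0]],[[-0.09,0.21,0.9],[0,0,0]],[[-0.09,0.21,0.9],[-0.7,0.7,0]],[[-0.09,0.21,0.9],[-0.7,0.7,0]],[[-0.09,0.21,0.9],[-0.7,0.7,0]],[[-0.09,0.21,0.8],[-0.8,0.9,0]],[[0,0,0],[0,0,0]],[[0,0,0],[0,0,0]]])

```text
clock: 5.2
tool_pos: [0.3573, -0.0921, 0.0297]
eef_rot: [0.856, 0.494, 0.128, -0.077]
contact_force: [0.3, -0.5, 0.4]
opening: 0.454
finger_force: 0.0
```

```bash
python3 st.py
```

```text
t 5.2 tcp [ 0.3573 -0.0921  0.0297] open 0.45
tip dock [-0.1624  0.0029] z 0.0115 F dock [-0.32 -0.5   0.41] ff 0.0
axes in dock
 [[ 0.955 -0.009  0.296]
 [-0.01  -1.     0.002]
 [ 0.296 -0.004 -0.955]]
q [ 0.85  1.13 -0.83  2.47  2.17  0.53 -2.34]
```

Request:
step_arm(steps=[[[0.29,0,0.09],[0,0,0]],[[0.29,0,0.09],[0,0,0]],[[0.29,0,0.09],[0,0,0]],[[0.29,0,0.09],[0,0,0]],[[0.29,0,0.09],[0,0,0]],[[0.29,0,0.09],[0,0,0]],[[0.29,0,0.09],[0,0,0]],[[0.29,0,0.09],[0,0,0]],[[0.29,0,0.09],[0,0,0]],[[0.29,0,0.09],[0,0,0]],[[0.29,0,0.09],[0,0,0]],[[0.29,0,0.09],[0,0,0]]])

```text
clock: 6.7
tool_pos: [0.3755, -0.0604, 0.0296]
eef_rot: [0.856, 0.494, 0.128, -0.077]
contact_force: [-1.2, -1.3, -0.8]
opening: 0.451
finger_force: 0.9
```

```bash
python3 st.py; python3 -c "
from h import *
import pickle
for n in ['scene','wrist']: s=snap(n,n+'2.png');pickle.dump({k:s[k] for k in s if k!='img'},open(n+'2.pkl','wb'))
"
```

```text
t 6.7 tcp [ 0.3755 -0.0604  0.0296] open 0.45
tip dock [-0.1258  0.0026] z 0.0115 F dock [-1.71  0.37 -0.76] ff 0.91
axes in dock
 [[ 0.955 -0.009  0.296]
 [-0.01  -1.     0.001]
 [ 0.296 -0.004 -0.955]]
q [ 0.77  1.15 -0.87  2.46  2.15  0.58 -2.4 ]
```

View pics/wrist2.png

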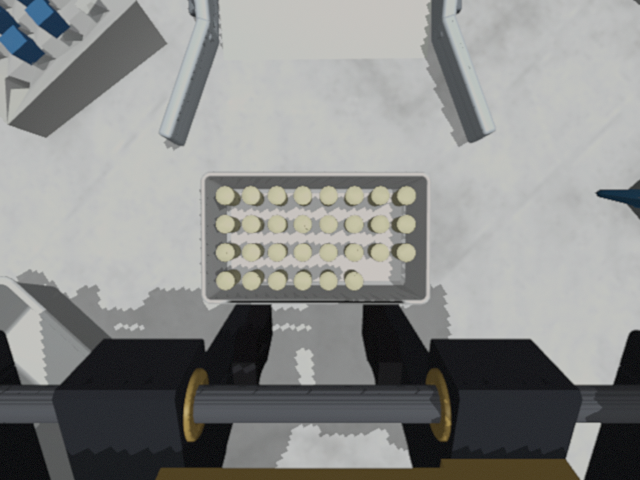

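Rack square against both fingers (front edge y≈174, columns 203–428); rail ends at inner (187,137)/(470,138), ramp toe line at y≈58.

```bash
python3 - <<'E'
from h import *
import pickle
s=pickle.load(open('wrist2.pkl','rb'))
p=np.array([0.4423,0.0528]);yaw=1.057
c,sn=np.cos(yaw),np.sin(yaw);A=np.array([[c,sn],[-sn,c]])
L=lambda u,v,z:(A@(back(s,u,v,z)[:2]-p)).round(4)
k=np.array([L(*q,.034) for q in [(204,174),(427,174),(428,301),(204,301)]]);print(k,k.mean(0))
print('flare outer',L(160,137,.018),L(494,133,.018),'mid',(L(160,137,.018)+L(494,133,.018))/2)
print('kink outer',L(192,10,.018),L(460,10,.018),'in',L(215,20,.018),L(433,20,.018))
print('toe',L(225,58,0),L(425,58,0))
E
```

```text
[[-0.0661  0.0445]
 [-0.0668 -0.0394]
 [-0.1148 -0.0397]
 [-0.1141  0.0452]] [-0.09045  0.00265]
flare outer [-0.0481  0.0675] [-0.0477 -0.0719] mid [-0.0479 -0.0022]
kink outer [0.0041 0.0532] [ 0.0029 -0.0577] in [-0.0001  0.0437] [-0.001  -0.0465]
toe [-0.0074  0.0441] [-0.0083 -0.0483]
```

Request:
step_arm(steps=[[[0.33,0.04,0.1],[0,0,0]],[[0.33,0.04,0.1],[0,0,0]],[[0.33,0.04,0.1],[0,0,0]],[[0.33,0.04,0.1],[0,0,0]],[[0.33,0.04,0.1],[0,0,0]],[[0.33,0.04,0.1],[0,0,0]],[[0.33,0.04,0.1],[0,0,0]],[[0.33,0.04,0.1],[0,0,0]],[[0.33,0.04,0.1],[0,0,0]],[[0.33,0.04,0.1],[0,0,0]],[[0.33,0.04,0.1],[0,0,0]],[[0.33,0.04,0.1],[0,0,0]]])

```text
clock: 8.3
tool_pos: [0.4004, -0.027, 0.0299]
eef_rot: [0.856, 0.494, 0.128, -0.077]
contact_force: [-1.3, -1.3, -1.4]
opening: 0.451
finger_force: 0.7
```

```bash
python3 st.py; python3 -c "
from h import *
import pickle
for n in ['wrist']: s=snap(n,n+'3.png');pickle.dump({k:s[k] for k in s if k!='img'},open(n+'3.pkl','wb'))
"
```

```text
t 8.3 tcp [ 0.4004 -0.027   0.0299] open 0.45
tip dock [-0.0845 -0.0027] z 0.0117 F dock [-1.78  0.43 -1.37] ff 0.71
axes in dock
 [[ 0.955 -0.009  0.296]
 [-0.01  -1.     0.001]
 [ 0.296 -0.004 -0.955]]
q [ 0.68  1.15 -0.9   2.42  2.1   0.59 -2.44]
```

View pics/wrist3.png

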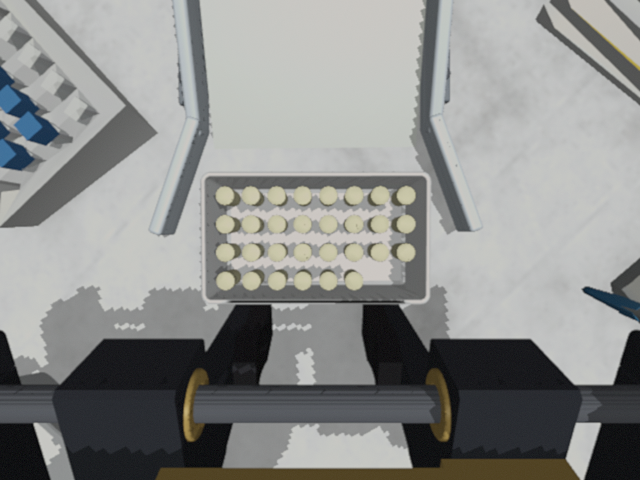

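The rack is centred between the rails (rack 203–428, rail flare ends 150–482), so I'll push straight on.

Request:
step_arm(steps=[[[0.33,0,0.1],[0,0,0]],[[0.33,0,0.1],[0,0,0]],[[0.33,0,0.1],[0,0,0]],[[0.33,0,0.1],[0,0,0]],[[0.33,0,0.1],[0,0,0]],[[0.33,0,0.1],[0,0,0]],[[0.33,0,0.1],[0,0,0]],[[0.33,0,0.1],[0,0,0]]])

```text
clock: 9.35
tool_pos: [0.4141, -0.0031, 0.03]
eef_rot: [0.856, 0.494, 0.128, -0.077]
contact_force: [-1.5, -0.9, -0.6]
opening: 0.449
finger_force: 0.8
```

```bash
python3 st.py
```

```text
t 9.35 tcp [ 0.4141 -0.0031  0.03  ] open 0.45
tip dock [-0.0569 -0.0029] z 0.0119 F dock [-1.55  0.91 -0.61] ff 0.8
axes in dock
 [[ 0.955 -0.009  0.296]
 [-0.01  -1.     0.001]
 [ 0.296 -0.004 -0.955]]
q [ 0.62  1.15 -0.91  2.4   2.08  0.61 -2.47]
```

Request:
step_arm(steps=[[[0.33,0,0.1],[0,0,0]],[[0.33,0,0.1],[0,0,0]],[[0.33,0,0.1],[0,0,0]],[[0.33,0,0.1],[0,0,0]],[[0.33,0,0.1],[0,0,0]],[[0.33,0,0.1],[0,0,0]]])

```text
clock: 10.1
tool_pos: [0.4245, 0.0148, 0.0301]
eef_rot: [0.856, 0.494, 0.128, -0.077]
contact_force: [-1.5, -1.6, -2.0]
opening: 0.452
finger_force: 0.8
```

Request:
step_arm(steps=[[[0.33,0,0.1],[0,0,0]],[[0.33,0,0.1],[0,0,0]],[[0.33,0,0.1],[0,0,0]],[[0.33,0,0.1],[0,0,0]],[[0.33,0,0.1],[0,0,0]],[[0.33,0,0.1],[0,0,0]]])

```text
clock: 10.85
tool_pos: [0.4345, 0.0324, 0.0303]
eef_rot: [0.856, 0.494, 0.128, -0.076]
contact_force: [-0.6, -3.3, 2.0]
opening: 0.448
finger_force: 1.4
```

```bash
python3 st.py;python3 -c "
from h import *
s=snap('wrist','wrist4.png')"
```

```text
t 10.85 tcp [0.4345 0.0324 0.0303] open 0.45
tip dock [-0.016  -0.0032] z 0.0122 F dock [-3.19 -1.06  1.99] ff 1.42
axes in dock
 [[ 0.955 -0.009  0.295]
 [-0.01  -1.     0.001]
 [ 0.295 -0.004 -0.955]]
q [ 0.54  1.15 -0.93  2.36  2.03  0.62 -2.5 ]
```

View pics/wrist4.png

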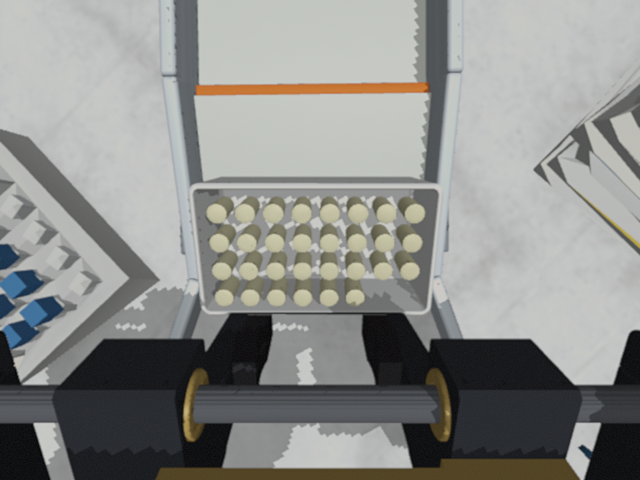

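The rack is tilted on the ramp and square between the rails; the lip shows at row ≈90. Next I push along tool x, parallel to the slope.

Request:
step_arm(steps=[[[0.35,0,0],[0,0,0]],[[0.35,0,0],[0,0,0]],[[0.35,0,0],[0,0,0]],[[0.35,0,0],[0,0,0]],[[0.35,0,0],[0,0,0]],[[0.35,0,0],[0,0,0]]])

```text
clock: 11.65
tool_pos: [0.4448, 0.0501, 0.0366]
eef_rot: [0.856, 0.494, 0.128, -0.077]
contact_force: [-2.0, -1.5, -0.5]
opening: 0.445
finger_force: 1.1
```

Request:
step_arm(steps=[[[0.35,0,0],[0,0,0]],[[0.35,0,0],[0,0,0]],[[0.35,0,0],[0,0,0]],[[0.35,0,0],[0,0,0]],[[0.35,0,0],[0,0,0]],[[0.35,0,0],[0,0,0]]])

```text
clock: 12.4
tool_pos: [0.4548, 0.0675, 0.0428]
eef_rot: [0.856, 0.494, 0.128, -0.077]
contact_force: [-0.6, -1.7, -0.1]
opening: 0.451
finger_force: 1.0
```

```bash
python3 st.py
```

```text
t 12.4 tcp [0.4548 0.0675 0.0428] open 0.45
tip dock [ 0.0246 -0.0037] z 0.0246 F dock [-1.82 -0.29 -0.06] ff 1.04
axes in dock
 [[ 0.955 -0.009  0.296]
 [-0.01  -1.     0.001]
 [ 0.296 -0.004 -0.955]]
q [ 0.46  1.12 -0.93  2.31  1.95  0.6  -2.5 ]
```

Request:
step_arm(steps=[[[0.35,0,0],[0,0,0]],[[0.35,0,0],[0,0,0]],[[0.35,0,0],[0,0,0]],[[0.35,0,0],[0,0,0]],[[0.35,0,0],[0,0,0]],[[0.35,0,0],[0,0,0]],[[0.35,0,0],[0,0,0]]])

```text
clock: 13.28
tool_pos: [0.4669, 0.0883, 0.0503]
eef_rot: [0.856, 0.495, 0.129, -0.077]
contact_force: [0.1, -0.9, 0.5]
opening: 0.45
finger_force: 0.0
```

Request:
step_arm(steps=[[[0.2,0,0],[0,0,0]],[[0.2,0,0],[0,0,0]],[[0.2,0,0],[0,0,0]],[[0.2,0,0],[0,0,0]],[[0.2,0,0],[0,0,0]]])

```text
clock: 13.9
tool_pos: [0.4712, 0.0958, 0.0529]
eef_rot: [0.856, 0.494, 0.128, -0.077]
contact_force: [-0.6, -0.7, -0.9]
opening: 0.453
finger_force: 0.3
```

```bash
python3 st.py;python3 -c "
from h import *
s=snap('wrist','wrist5.png')"
```

```text
t 13.9 tcp [0.4712 0.0958 0.0529] open 0.45
tip dock [ 0.0573 -0.004 ] z 0.0347 F dock [-0.87  0.15 -0.93] ff 0.35
axes in dock
 [[ 0.955 -0.009  0.296]
 [-0.01  -1.     0.001]
 [ 0.295 -0.004 -0.955]]
q [ 0.39  1.09 -0.93  2.26  1.87  0.57 -2.48]
```

View pics/wrist5.png

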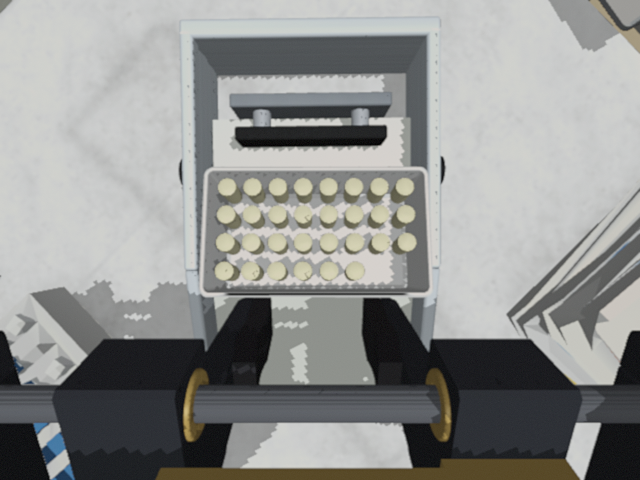

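The rack is now nearly level with its nose in the pocket (leading edge row 168, bumper rows 127–145). From here I move level, in small steps.

Request:
step_arm(steps=[[[0.14,0,0.05],[0,0,0]],[[0.14,0,0.05],[0,0,0]],[[0.14,0,0.05],[0,0,0]],[[0.14,0,0.05],[0,0,0]],[[0.14,0,0.05],[0,0,0]],[[0.14,0,0.05],[0,0,0]]])

```text
clock: 14.7
tool_pos: [0.4758, 0.1036, 0.0525]
eef_rot: [0.856, 0.494, 0.128, -0.077]
contact_force: [-0.8, -0.9, -1.1]
opening: 0.453
finger_force: 0.4
```

Request:
step_arm(steps=[[[0.1,0,0.03],[0,0,0]],[[0.1,0,0.03],[0,0,0]],[[0.1,0,0.03],[0,0,0]],[[0,0,0],[0,0,0]]])

```text
clock: 15.2
tool_pos: [0.4774, 0.1064, 0.0526]
eef_rot: [0.856, 0.495, 0.129, -0.077]
contact_force: [0.1, -1.7, -0.8]
opening: 0.449
finger_force: 0.2
```

```bash
python3 st.py
```

```text
t 15.2 tcp [0.4774 0.1064 0.0526] open 0.45
tip dock [ 0.0695 -0.0042] z 0.0345 F dock [-1.41 -0.94 -0.82] ff 0.23
axes in dock
 [[ 0.955 -0.009  0.296]
 [-0.01  -1.     0.001]
 [ 0.296 -0.004 -0.955]]
q [ 0.37  1.09 -0.93  2.24  1.86  0.57 -2.48]
```

Request:
step_arm(steps=[[[0.1,0,0.03],[0,0,0]],[[0.1,0,0.03],[0,0,0]],[[0,0,0],[0,0,0]]])

```text
clock: 15.58
tool_pos: [0.4784, 0.1082, 0.0526]
eef_rot: [0.856, 0.495, 0.129, -0.077]
contact_force: [-0.3, -0.3, -0.7]
opening: 0.451
finger_force: 0.3
```

Request:
step_arm(steps=[[[0.1,0,0.03],[0,0,0]],[[0.1,0,0.03],[0,0,0]],[[0,0,0],[0,0,0]]])

```text
clock: 15.95
tool_pos: [0.4794, 0.11, 0.0527]
eef_rot: [0.856, 0.494, 0.129, -0.077]
contact_force: [-0.1, 0.3, 0.6]
opening: 0.447
finger_force: 0.4
```

Request:
step_arm(steps=[[[0.1,0,0.03],[0,0,0]],[[0,0,0],[0,0,0]]])

```text
clock: 16.2
tool_pos: [0.4798, 0.1106, 0.0526]
eef_rot: [0.856, 0.494, 0.128, -0.076]
contact_force: [-1.2, -1.5, 0.8]
opening: 0.449
finger_force: 0.9
```

```bash
python3 st.py
```

```text
t 16.2 tcp [0.4798 0.1106 0.0526] open 0.45
tip dock [ 0.0744 -0.0042] z 0.0344 F dock [-1.92  0.28  0.8 ] ff 0.87
axes in dock
 [[ 0.955 -0.009  0.295]
 [-0.01  -1.     0.001]
 [ 0.295 -0.004 -0.955]]
q [ 0.36  1.09 -0.93  2.23  1.85  0.57 -2.47]
```

Request:
step_arm(steps=[[[0.1,0,0.03],[0,0,0]],[[0,0,0],[0,0,0]]])

```text
clock: 16.45
tool_pos: [0.4802, 0.1111, 0.0525]
eef_rot: [0.856, 0.494, 0.128, -0.076]
contact_force: [-2.4, -3.9, 3.0]
opening: 0.45
finger_force: 2.2
```

Request:
step_arm(steps=[[[0.1,0,0.03],[0,0,0]],[[0,0,0],[0,0,0]]])

```text
clock: 16.7
tool_pos: [0.4807, 0.1117, 0.0524]
eef_rot: [0.856, 0.494, 0.128, -0.076]
contact_force: [-1.8, -5.6, 3.7]
opening: 0.45
finger_force: 2.8
```

```bash
python3 st.py;python3 -c "
from h import *
s=snap('wrist','wrist6.png')"
```

```text
t 16.7 tcp [0.4807 0.1117 0.0524] open 0.45
tip dock [ 0.0758 -0.0044] z 0.0343 F dock [-5.77 -1.14  3.69] ff 2.77
axes in dock
 [[ 0.956 -0.01   0.294]
 [-0.01  -1.     0.001]
 [ 0.294 -0.004 -0.956]]
q [ 0.35  1.09 -0.93  2.23  1.84  0.57 -2.47]
```

View pics/wrist6.png

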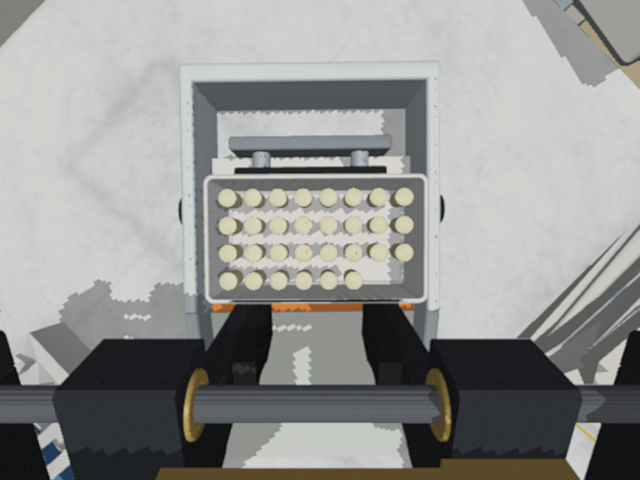

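The rack is on the bumper at about 6 N, and the lip shows just behind its trailing edge at row 306. I'll push 1 mm more, then ease off.

Request:
step_arm(steps=[[[0.1,0,0.03],[0,0,0]],[[0,0,0],[0,0,0]]])

```text
clock: 17.0
tool_pos: [0.481, 0.1122, 0.0524]
eef_rot: [0.857, 0.494, 0.128, -0.076]
contact_force: [-2.8, -6.6, 5.0]
opening: 0.446
finger_force: 3.4
```

Request:
step_arm(steps=[[[0.05,0,0.01],[0,0,0]],[[0,0,0],[0,0,0]]])

```text
clock: 17.25
tool_pos: [0.481, 0.1124, 0.0524]
eef_rot: [0.857, 0.494, 0.127, -0.075]
contact_force: [-3.4, -6.4, 5.7]
opening: 0.448
finger_force: 3.8
```

Request:
step_arm(steps=[[[-0.15,0,-0.04],[0,0,0]],[[-0.15,0,-0.04],[0,0,0]],[[-0.15,0,-0.04],[0,0,0]],[[0,0,0],[0,0,0]]])

```text
clock: 17.75
tool_pos: [0.4796, 0.1106, 0.0526]
eef_rot: [0.856, 0.495, 0.129, -0.077]
contact_force: [-0.3, -1.0, -0.3]
opening: 0.454
finger_force: 0.2
```

```bash
python3 st.py;python3 -c "
from h import *
s=snap('wrist','wrist7.png');s=snap('scene','scene7.png')
a=cv2.imread('pics/wrist7.png')[60:380,150:480];b=cv2.imread('pics/scene7.png')[240:380,140:300]
cv2.imwrite('pics/c7.png',np.hstack([cv2.resize(a,(400,388)),cv2.resize(b,(400,388))]))"
```

```text
t 17.75 tcp [0.4796 0.1106 0.0526] open 0.45
tip dock [ 0.0743 -0.0041] z 0.0345 F dock [-0.99 -0.25 -0.26] ff 0.23
axes in dock
 [[ 0.955 -0.009  0.297]
 [-0.01  -1.     0.002]
 [ 0.297 -0.004 -0.955]]
q [ 0.36  1.09 -0.93  2.24  1.85  0.57 -2.47]
```

View pics/c7.png

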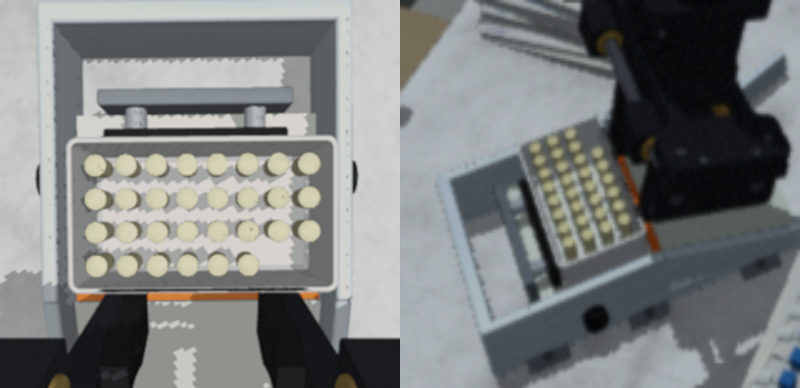

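The rack is against the bumper, but the fingers still touch it lightly and its front looks a little lower than its rear. I'll back off further to check whether it drops.

Request:
step_arm(steps=[[[-0.2,0,-0.06],[0,0,0]],[[-0.2,0,-0.06],[0,0,0]],[[-0.2,0,-0.06],[0,0,0]],[[0,0,0],[0,0,0]],[[0,0,0],[0,0,0]]])

```text
clock: 18.48
tool_pos: [0.4763, 0.1045, 0.0524]
eef_rot: [0.856, 0.494, 0.129, -0.077]
contact_force: [-0.2, 0.4, 0.2]
opening: 0.448
finger_force: 0.0
```

```bash
python3 st.py;python3 -c "
from h import *
s=snap('wrist','wrist8.png');s=snap('side','side8.png')
a=cv2.imread('pics/wrist8.png')[140:360,170:460];b=cv2.imread('pics/side8.png')[290:390,170:290]
cv2.imwrite('pics/c8.png',np.hstack([cv2.resize(a,(420,319)),cv2.resize(b,(380,319),interpolation=cv2.INTER_CUBIC)]))"
```

```text
t 18.48 tcp [0.4763 0.1045 0.0524] open 0.45
tip dock [ 0.0673 -0.0042] z 0.0343 F dock [0.22 0.39 0.18] ff 0.0
axes in dock
 [[ 0.955 -0.009  0.296]
 [-0.01  -1.     0.001]
 [ 0.296 -0.004 -0.955]]
q [ 0.37  1.09 -0.93  2.25  1.86  0.57 -2.48]
```

View pics/c8.png

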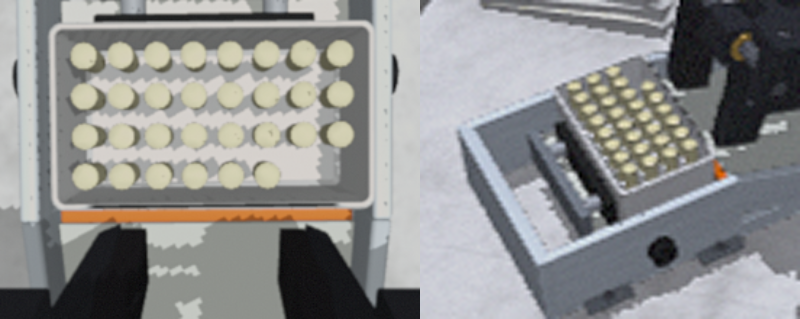

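```bash
cat > rackpose.py <<'E'
from h import *
import pickle
def edges(img): pass
def pose(s,px):
    W,Ln=.052,.090
    o=np.array([[W/2,Ln/2,0],[W/2,-Ln/2,0],[-W/2,-Ln/2,0],[-W/2,Ln/2,0]])
    K=np.array([[s['fx'],0,s['cx']],[0,s['fy'],s['cy']],[0,0,1]])
    ok,rv,tv=cv2.solvePnP(o,np.array(px,float),K,None,flags=cv2.SOLVEPNP_IPPE)
    M=Rm(s)@R.from_rotvec(rv.ravel()).as_matrix(); t=Rm(s)@tv.ravel()+s['position']
    c,sn=np.cos(1.057),np.sin(1.057);D=np.array([[c,sn,0],[-sn,c,0],[0,0,1]])
    P=D@(t-[.4423,.0528,0])
    print('centre top',P.round(4),'pitch(nose up)',np.arcsin((D@M)[2,0]).round(3),'roll',np.arcsin((D@M)[2,1]).round(3),'yaw',np.arctan2((D@M)[1,0],(D@M)[0,0]).round(3))
pose(pickle.load(open('wrist2.pkl','rb')),[(203.5,173),(428,173),(429,302),(203.5,302)])
pose(vision.snapshot('wrist'),[(205,159.5),(428.5,159),(427.5,283),(205,283)])
E
python3 rackpose.py
```

```text
centre top [-0.09    0.0021  0.0256] pitch(nose up) -0.143 roll 0.035 yaw -0.004
centre top [ 0.1098 -0.0041  0.0468] pitch(nose up) -0.26 roll -0.013 yaw -0.011
```

```bash
cat > fit8.py <<'E'
from h import *
from scipy.optimize import least_squares
S=vision.snapshot('side')
c,sn=np.cos(1.057),np.sin(1.057);D=np.array([[c,sn,0],[-sn,c,0],[0,0,1]]);O=np.array([.4423,.0528,0])
px=np.array([[214.2,317.6],[241,308.2],[263.2,337.6],[233.8,349.6]])
def pts(x,y,zb,pitch,yaw):
    o=np.array([[26,-45,34],[-26,-45,34],[-26,45,34],[26,45,34]])/1000
    M=R.from_euler('zy',[yaw,-pitch]).as_matrix(); return (o@M.T+[x,y,zb])@D+O
for z,p in [(.019,0),(.0225,-.14),(.0225,-.07)]:
    f=lambda q:(proj(S,pts(q[0],q[1],z,p,q[2]))-px).ravel()
    o=least_squares(f,[.11,0,0]);print(z,p,o.x.round(4),o.cost.round(2),f(o.x).reshape(4,2).round(1).tolist())
f=lambda q:(proj(S,pts(*q))-px).ravel()
o=least_squares(f,[.11,0,.02,0,0]);print(o.x.round(4),o.cost.round(2))
# dark foot shadow / gaps along ramp axis: row profile in wrist image near rack trailing edge
w=vision.snapshot('wrist');hs=cv2.cvtColor(w['img'],cv2.COLOR_RGB2HSV)
m=((hs[:,:,0]<15)&(hs[:,:,1]>150)&(hs[:,:,2]>80));m[:250]=0;m[330:]=0
for u in (290,310,330,350):
    v=np.flatnonzero(m[:,u]);print(u,v.min(),v.max(),hs[v.min()-14:v.min()+2,u,2])
cc=proj(w,np.array([[.077,0,.026],[.082,0,.026],[.082,0,.019],[.084,0,.019],[.084,0,.053],[.084,0,.060]])@D+O);print(cc.round(1).tolist())
E
python3 fit8.py
```

```text
0.019 0 [ 0.1088  0.0043 -0.0219] 11.94 [[-2.3, -1.3], [0.6, -2.8], [1.8, 1.5], [-0.2, 1.8]]
0.0225 -0.14 [ 0.1052  0.0073 -0.036 ] 20.11 [[-1.8, -0.2], [0.7, -4.6], [1.3, 0.2], [-0.3, 3.6]]
0.0225 -0.07 [ 0.1077  0.0076 -0.0292] 15.68 [[-2.2, -0.8], [0.7, -3.8], [1.7, 0.9], [-0.3, 2.8]]
[ 0.0857 -0.062  -0.047   0.0028 -0.0127] 0.63
290 286 292 [107 109 105 107 107 108 106 117 134  87  64 138 186 208 211 209]
310 286 291 [106 106 106 106 107 108 106 119 142  89  81 157 191 208 211 209]
330 285 291 [108 103 105 105 106 107 108 110 116 118  66  87 169 198 208 210]
350 285 291 [105 105 108 108 107 107 107 113 117  99  50  95 171 201 209 210]
[[307.9, 291.5], [307.8, 280.7], [308.2, 278.8], [308.1, 274.6], [305.8, 284.7], [305.2, 287.3]]
```

The side fit favours level at x ≈ 0.109. To be sure, I'll feel the height of the rack's rear rim from above: about 53 mm if dropped, about 60 mm if still on the lip.

Request:
step_arm(steps=[[[0,0,-1.7],[0,0,0]],[[0,0,-1.7],[0,0,0]],[[0,0,-1.6],[0,0,0]],[[0,0,0],[0,-6,0]],[[0,0,0],[0,-6,0]],[[0,0,0],[0,-5.2,0]],[[1.1,0,0],[0,0,0]],[[1.1,0,0],[0,0,0]],[[1.1,0,0],[0,0,0]],[[0,0,1.0],[0,0,0]],[[0,0,0],[0,0,0]],[[0,0,0],[0,0,0]]])

```text
clock: 20.23
tool_pos: [0.4851, 0.1195, 0.0899]
eef_rot: [0.866, 0.5, -0.002, -0.002]
contact_force: [0.5, -0.1, 0.3]
opening: 0.448
finger_force: 0.0
```

```bash
python3 st.py
```

```text
t 20.23 tcp [0.4851 0.1195 0.0899] open 0.45
tip dock [ 0.0791 -0.0044] z 0.0709 F dock [ 0.2  -0.49  0.34] ff 0.0
axes in dock
 [[ 1.    -0.009 -0.001]
 [-0.009 -1.     0.005]
 [-0.001 -0.005 -1.   ]]
q [ 0.12  0.94 -0.78  2.04  1.12  0.68 -1.95]
```

Tip at 70.9 mm over the rim. I'll lower it slowly.

Request:
step_arm(steps=[[[0,0,0.3],[0,0,0]],[[0,0,0.3],[0,0,0]],[[0,0,0.2],[0,0,0]],[[0,0,0],[0,0,0]]])

```text
clock: 20.72
tool_pos: [0.4854, 0.1201, 0.082]
eef_rot: [0.866, 0.5, -0.001, -0.002]
contact_force: [-0.5, 0.4, -0.4]
opening: 0.452
finger_force: 0.0
```

Request:
step_arm(steps=[[[0,0,0.15],[0,0,0]],[[0,0,0.15],[0,0,0]],[[0,0,0],[0,0,0]]])

```text
clock: 21.1
tool_pos: [0.4854, 0.1201, 0.0791]
eef_rot: [0.866, 0.5, -0.001, -0.002]
contact_force: [0.2, -1.0, 0.7]
opening: 0.449
finger_force: 0.0
```

Request:
step_arm(steps=[[[0,0,0.1],[0,0,0]],[[0,0,0.1],[0,0,0]],[[0,0,0],[0,0,0]]])

```text
clock: 21.48
tool_pos: [0.4854, 0.1201, 0.0771]
eef_rot: [0.866, 0.5, -0.001, -0.002]
contact_force: [-1.1, -0.6, 0.1]
opening: 0.45
finger_force: 0.0
```

```bash
python3 st.py
```

```text
t 21.48 tcp [0.4854 0.1201 0.0771] open 0.45
tip dock [ 0.0798 -0.0043] z 0.0581 F dock [-1.03  0.71  0.07] ff 0.0
axes in dock
 [[ 1.    -0.009 -0.   ]
 [-0.009 -1.     0.004]
 [-0.    -0.004 -1.   ]]
q [ 0.11  0.96 -0.76  2.05  1.16  0.66 -1.98]
```

Request:
step_arm(steps=[[[0,0,0.1],[0,0,0]],[[0,0,0.1],[0,0,0]],[[0,0,0],[0,0,0]]])

```text
clock: 21.85
tool_pos: [0.4854, 0.1202, 0.0751]
eef_rot: [0.866, 0.5, -0.001, -0.002]
contact_force: [0.5, -0.7, 0.3]
opening: 0.45
finger_force: 0.0
```

Request:
step_arm(steps=[[[0,0,0.1],[0,0,0]],[[0,0,0.1],[0,0,0]],[[0,0,0],[0,0,0]]])

```text
clock: 22.22
tool_pos: [0.4854, 0.1202, 0.0731]
eef_rot: [0.866, 0.5, -0.001, -0.002]
contact_force: [0.6, -0.3, 0.0]
opening: 0.449
finger_force: 0.0
```

Request:
step_arm(steps=[[[0,0,0.1],[0,0,0]],[[0,0,0],[0,0,0]]])

```text
clock: 22.48
tool_pos: [0.4854, 0.1202, 0.0721]
eef_rot: [0.866, 0.5, -0.001, -0.002]
contact_force: [0.1, 0.4, -0.7]
opening: 0.449
finger_force: 0.0
```

```bash
python3 st.py
```

```text
t 22.48 tcp [0.4854 0.1202 0.0721] open 0.45
tip dock [ 0.0798 -0.0043] z 0.0531 F dock [ 0.39  0.15 -0.73] ff 0.0
axes in dock
 [[ 1.    -0.009 -0.   ]
 [-0.009 -1.     0.004]
 [-0.    -0.004 -1.   ]]
q [ 0.11  0.96 -0.75  2.05  1.17  0.65 -1.99]
```

Request:
step_arm(steps=[[[0,0,0.1],[0,0,0]],[[0,0,0],[0,0,0]]])

```text
clock: 22.72
tool_pos: [0.4854, 0.1202, 0.0711]
eef_rot: [0.866, 0.5, -0.001, -0.002]
contact_force: [-0.2, -0.2, 0.4]
opening: 0.449
finger_force: 0.0
```

Request:
step_arm(steps=[[[0,0,0.1],[0,0,0]],[[0,0,0],[0,0,0]]])

```text
clock: 22.98
tool_pos: [0.4855, 0.1203, 0.0705]
eef_rot: [0.866, 0.5, -0.001, -0.002]
contact_force: [0.0, -1.0, 3.2]
opening: 0.446
finger_force: 1.9
```

```bash
python3 st.py
```

```text
t 22.98 tcp [0.4855 0.1203 0.0705] open 0.45
tip dock [ 0.08   -0.0043] z 0.0515 F dock [-0.82 -0.49  3.17] ff 1.86
axes in dock
 [[ 1.    -0.009  0.   ]
 [-0.009 -1.     0.004]
 [ 0.    -0.004 -1.   ]]
q [ 0.11  0.97 -0.75  2.05  1.18  0.65 -2.  ]
```

Contact at 52 mm, so the rack is seated behind the lip. Now I retreat straight up.

Request:
step_arm(steps=[[[0,0,-0.5],[0,0,0]],[[0,0,-1],[0,0,0]],[[0,0,-2],[0,0,0]],[[0,0,-2],[0,0,0]],[[0,0,-2],[0,0,0]],[[0,0,-2],[0,0,0]],[[0,0,0],[0,0,0]],[[0,0,0],[0,0,0]],[[0,0,0],[0,0,0]]])

```text
clock: 24.1
tool_pos: [0.4853, 0.1197, 0.1645]
eef_rot: [0.866, 0.5, -0.002, -0.002]
contact_force: [-0.6, 0.0, -0.3]
opening: 0.453
finger_force: 0.0
```

```bash
python3 st.py; python3 -c "
from h import *
print(finish_job())"
```

```text
t 24.1 tcp [0.4853 0.1197 0.1645] open 0.45
tip dock [ 0.0794 -0.0045] z 0.1455 F dock [-0.26  0.55 -0.29] ff 0.0
axes in dock
 [[ 1.    -0.009 -0.001]
 [-0.009 -1.     0.005]
 [-0.001 -0.005 -1.   ]]
q [ 0.19  0.83 -0.9   2.    0.93  0.79 -1.79]
the job is handed in; nothing more can be done
None
```

The job is handed in at 24 s (no verdict was returned): by feel the rack's rear rim sits at 52 mm, which means it has dropped into the pocket behind the lip, and the hand is clear; I viewed 11 pictures, one over the limit of 10.

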